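# Lower the forearm phantom's ratchet cradle flat

### The job

The resin forearm phantom has to lie flat for the next flow run. With a fingertip, press the release paddle at the raised end of its tilting cradle to free the ratchet pawl and, keeping the paddle pressed, push the bed gently down past the teeth until it lies flat on its stops, then let go so that the pawl springs back into the bottom notch. Only press and push: grip and lift nothing, keep off the phantom itself, and leave the things around it where they are.

Things in the scene. Friction and masses are not known exactly. Their poses are not given: they have to be found in the camera images.
- cradle: The tilting cradle's fixed base: a black plate 220 x 360 x 12 mm screwed to the table. Origin: centre of its underside, on the table. Its y axis runs along the bed from the hinge end to the free (raised) end, x across the bed towards the side with the steel toothed quadrant and the pawl, z up. Two rubber-capped stops on it carry the bed when it is flat.
- tilt_bed (a joint): Tilt of the bed, an aluminium tray 160 x 270 mm. 0 = flat on its stops, grows as the free end goes up, at most 0.66 rad; starts at 0.40 to 0.60. The hinge has stiff friction: the bed stays where it is left, and with the pawl free takes 5 to 8 N along its arc at the paddle (a little more when fast). With the pawl in the teeth (every 0.1 rad) it goes down only to the next tooth.
- hinge (a point): A point on the bed's hinge axis, beside the quadrant: at (98, -150, 65) mm in the cradle base's frame. The axis runs along the base's x; the bed turns about it.
- release_pawl (a joint): Ratchet pawl and thumb paddle, one rigid steel bell-crank on the bed's side, which the bed carries. 0 = hook at the root of the teeth (up to 0.07 on a tooth's slope), grows as the paddle is pressed down, clear of all teeth above 0.07, 0.14 = paddle fully down. A spring returns it; the paddle takes 2 N at first, 4 N fully down, less than moves the bed.
- paddle (a point): Centre of the top face of the thumb paddle: a rubber-topped steel plate, 36 mm across the bed and 42 mm along it, past the tray's corner at the free end, quadrant side, free air around and below. From the hinge axis 302 mm along the bed and, not pressed, 23 mm above the bed's line; from the pawl's pivot 142 and 23 mm. Travel 20 mm. Bed flat and paddle released: 88 mm above the table.
- grab_bar (a point): Top of the middle of the plain grab bar (12 mm steel) across the bed's end, not the release: 310 mm from the hinge axis along the bed, 116 mm from the paddle's centre across the bed. Pushing here alone is stopped by the ratchet.
- phantom: Amber resin forearm phantom with hand, about 260 mm long, up to 82 mm thick, strapped in saddles on the bed, hand towards the free end. Origin: on its axis, 58 mm above the bed's line and 135 mm from the hinge axis along the bed. Its y axis points along the bed towards the free end. Not to be touched.
- syringe: Loose clear syringe, lying, 190 mm long, 29 mm thick. Origin under its barrel. Bystander.
- ball_valve: Loose brass ball valve with a flat blue lever, 65 mm body, 43 mm high. Origin under its body. Bystander.
- y_fitting: Loose white plastic Y hose fitting, 85 mm long, 17 mm thick. Origin under its branching. Bystander.
- wrench: Loose steel spanner lying flat, 130 mm long. Bystander.
- tub: Loose open white plastic tub, 124 mm across, 80 mm high. Origin: centre of its underside. Bystander.
- gel_bottle: Loose white bottle, 60 mm across, 170 mm high, standing. Origin: centre of its underside. Bystander.
- screwdriver: Loose screwdriver lying, 180 mm long. Bystander.
- pawl_pivot (a point): The pawl's pivot pin on the bed's side, parallel to the hinge axis: 160 mm from it along the bed, on the bed's line (level with the hinge when the bed is flat). It moves with the bed.

How it is judged:
By the outcome, as a careful person would: the job done as asked, in the order asked, and still so for the second after the job is handed in, with the robot touching nothing.
It also fails if it takes over 32 s, if anything falls off the work surface, if the arm or the gripper's body presses on something with over 40 N, if the wrist force passes 120 N, or if a joint passes its speed limit or range.

### The arm

A 6-joint arm with a two-finger parallel gripper is mounted at the origin on the work surface. World frame = base frame: x ahead of the robot, y to its left, z up, the work surface at z = 0. Lengths are in m, angles in rad, forces in N, time in s.
With the tool pointing down it reaches from about 0.25 to 0.775 m from the base axis. Payload 4 kg.
Tool frame: the origin (TCP) lies between the finger pads; the fingertips stand 14 mm ahead of it and the grasp point (between the pads) lies 5 mm behind it (tip_reach is the distance from the TCP to the fingertips, in m); z points along the fingers, y is the line along which they close (so a half turn about z gives the same grasp; the last joint's range is limited). The gripper opens to 94 mm and grips with 3 to 60 N. Pads are 16 mm wide; open, the fingers measure 119 mm over their backs; the gripper's body (75 mm by 177 mm) begins 78 mm behind the grasp point.
Start: joints at [1.122, 0.087, 1.371, -0, 1.684, -0.103], TCP at [0.186, 0.517, 0.19] pointing down, gripper open.
Joint ranges: [-3.1, 3.1], [-0.76, 2.03], [0.27, 2.55], [-1.08, 4.22], [0.17, 2.65], [-2.57, 2.57]. Speed limits (rad/s): [2.79, 2.79, 3.14, 3.14, 3.14, 3.14].

### API

Orientations are given as [roll, pitch, yaw] about the fixed x, y, z axes, in that order (R = Rz(yaw) Ry(pitch) Rx(roll)).
In Python, from bench import * gives the robot as it stands. The module is installed in compiled form; this text tells all that it offers.
- The arm moves only by the tool servo_tool, never from a script. Its argument "targets" is a list of rows, each a list of 4 numbers: the shift along the tool's x, y, z in cm, then the turn about the tool's z in degrees. A call has 1 to 8 rows; each row is the pose to reach, as a shift and turn from the pose commanded when the call began, along the tool's axes at that moment; what a row does not reach only later rows make up. A row lasts 1/8 s, in which the tool goes at most 62.5 mm and 10.7 degrees, less where a joint would pass 70% of its speed; a pose out of reach is approached as far as the arm can. A call with a gripper value outside its range is refused whole. "claw" is the closure in counts, from 0 (fully open) to 255 (shut), set as the call begins (left out, the last holds). The fingers move at their own pace and stop on an object; the grip force is fixed at half the most. Time passes only in rows, so rows that repeat a pose let the fingers close. It gives the time, the measured TCP pose, the force, the opening and the grip force at its end, in the units of the state.
- get_obs(): the state, without advancing time (a new reading comes with each control period).
- snapshot(name): name is "scene" or "top" or "wrist"; returns the picture (480x640x3 uint8, blue, green, red); there is no depth.
- camera_model(name): a dict with "camera_matrix" (3x3 intrinsics, pixels), "camera_from_world" (4x4, takes a point from world to camera coordinates). Camera axes: x right, y up, looking along -z (the intrinsics and any distortion apply to the point x, -y, -z); pixel columns grow to the right and rows downward; lengths in m; the calibration is good to about 2 mm. A picture is of the moment at which its call begins: read the wrist's pose just before it. camera_model takes no time and is no camera call; for the wrist camera it gives the pose at the moment of the call.
- close_job(): hands the job in; it is judged then, once.
The state is a dict: "time": time; "joint_positions": joint angles; "qvel": joint speeds; "joint_torque": joint torques, N m; "tool_pos": TCP position; "ee_rot": TCP orientation; "wrist_force": force on the tool from outside, world axes, zero at the start; "wrist_torque": the same for the moment, N m; "width": finger opening in m; "finger_force": force on a finger pad.
Only numpy, scipy, OpenCV 4.12 (cv2) and the standard library are available. Lean on these libraries where they do the work, as an engineer would, in place of code of your own. Each camera call takes 0.05 s, during which the arm holds its last target. There are 200 camera calls.

## Working session

There is one attempt and no reset: what is moved stays moved. The work goes in short steps, Python scripts to look and compute and a tool call to move; the robot and the scene stay as the last step left them, time stands still between calls to the robot, and variables do not carry over. Pictures are saved under pics/ and viewed, at most 10 in all, crops included, and the job is handed in when it is done.

Besides the shell and the picture viewer there is one more tool, called after "Request:" as a command line: name --pt "numbers of a row" for each row, then --argument value for the rest. servo_tool: Moves the arm, as the interface text tells. Its arguments: {"type":"object","properties":{"targets":{"type":"array"},"claw":{"type":"number"}},"required":["targets"]}

```bash
mkdir -p pics; python3 - <<'E'
from bench import *
import cv2
o=get_obs();print(o)
for n in("scene","top"):
    cv2.imwrite(f"pics/{n}0.png",snapshot(n)); print(n,camera_model(n))
E
```

```text
{'time': 0.0, 'joint_positions': array([ 1.12190063e+00,  8.79307683e-02,  1.37227580e+00, -3.12898652e-05,
        1.68358573e+00, -1.03084110e-01]), 'qvel': array([-1.48997210e-05,  8.01540274e-05, -2.54905793e-03,  8.75578780e-04,
        1.29655341e-03,  1.05347886e-04]), 'joint_torque': array([-9.06901078e-04, -3.40191114e+01, -3.02424932e+01,  7.17733777e-02,
        3.32666491e-02, -1.55060884e-04]), 'tool_pos': array([0.18617647, 0.51690103, 0.18880653]), 'ee_rot': array([-3.13940149e+00, -1.95413146e-04,  2.79577737e+00]), 'wrist_force': array([-0.22245221,  0.20865859,  0.59882585]), 'wrist_torque': array([-0.01010189,  0.0399198 , -0.01906111]), 'finger_force': 0.0, 'width': 0.09395520385628085}
scene {'camera_matrix': array([[577.23718292,   0.        , 317.67326788],
       [  0.        , 577.23718292, 239.50832255],
       [  0.        ,   0.        ,   1.        ]]), 'camera_from_world': array([[ 0.85762211,  0.51426806, -0.00356161, -0.48114322],
       [-0.41757425,  0.70037919,  0.57887886,  0.17775561],
       [ 0.30019338, -0.49497207,  0.81540578, -1.45238668],
       [ 0.        ,  0.        ,  0.        ,  1.        ]])}
top {'camera_matrix': array([[578.16955049,   0.        , 323.92092868],
       [  0.        , 578.16955049, 250.14188647],
       [  0.        ,   0.        ,   1.        ]]), 'camera_from_world': array([[-7.31370792e-04, -9.99893592e-01,  1.45694951e-02,
        -1.60288841e-02],
       [ 9.80724166e-01,  2.12962471e-03,  1.95385707e-01,
        -5.39102819e-01],
       [-1.95395944e-01,  1.44315554e-02,  9.80618251e-01,
        -1.18160994e+00],
       [ 0.00000000e+00,  0.00000000e+00,  0.00000000e+00,
         1.00000000e+00]])}
```

View pics/scene0.png

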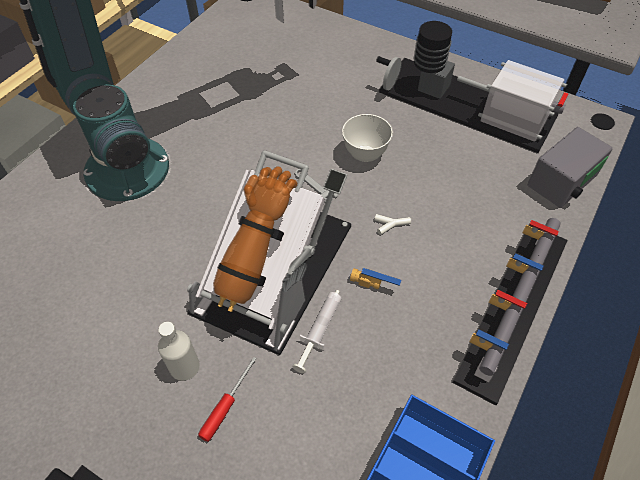

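View pics/top0.png

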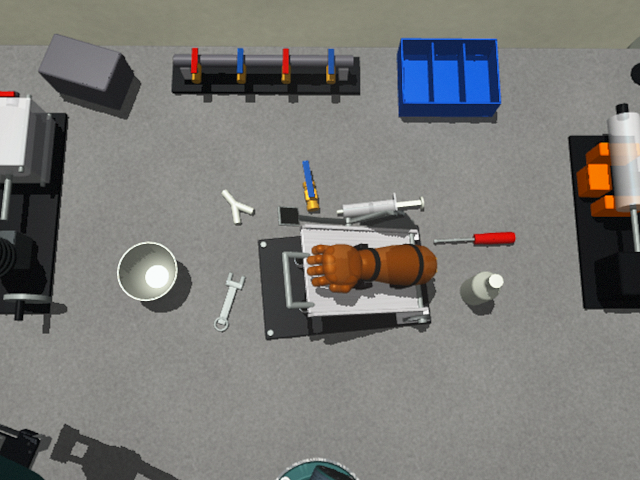

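The paddle is the dark square at scene (336,180) and top (289,215). The base plate spans about (260,238) to (430,322) in top, with its free end to the left (+y). I'll zoom in for exact pixels.

```bash
python3 - <<'E'
import cv2,numpy as np
a=cv2.imread("pics/top0.png")[195:345,250:450];b=cv2.imread("pics/scene0.png")[145:365,180:360]
a=cv2.resize(a,None,fx=4,fy=4,interpolation=cv2.INTER_CUBIC);cv2.imwrite("pics/tc.png",a)
b=cv2.resize(b,None,fx=2.7,fy=2.7,interpolation=cv2.INTER_CUBIC);cv2.imwrite("pics/sc.png",b)
E
```

```text
(no output)
```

View pics/tc.png

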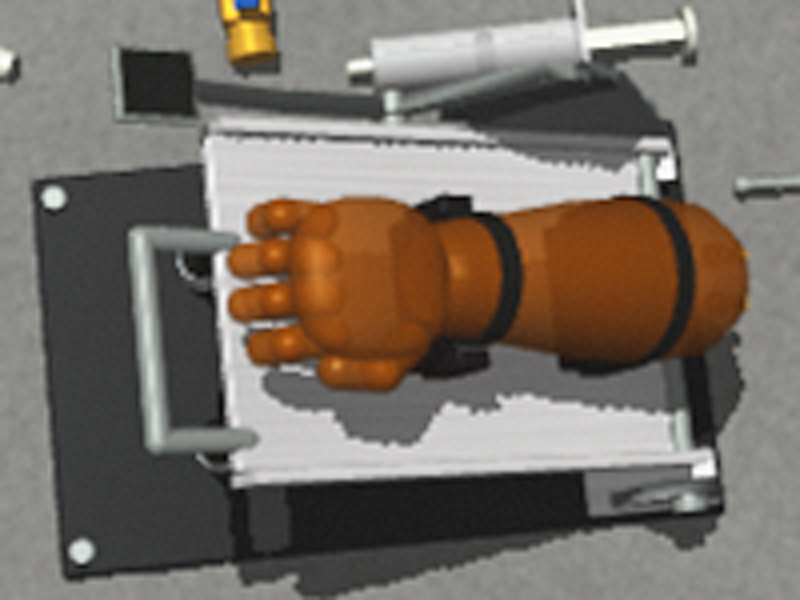

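View pics/sc.png

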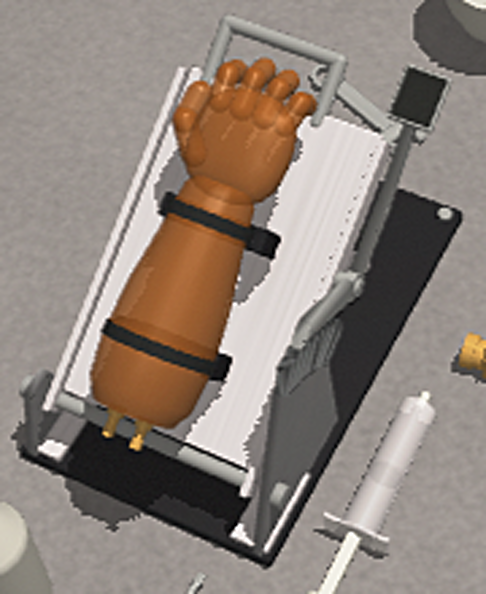

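```bash
cat >h.py <<'E'
import numpy as np
from bench import *
from scipy.optimize import least_squares
def proj(n,P):
    m=camera_model(n);c=m["camera_from_world"]@np.r_[P,1];v=m["camera_matrix"]@np.array([c[0],-c[1],-c[2]]);return v[:2]/v[2]
def W(p,b):
    c,s=np.cos(p[2]),np.sin(p[2]);return np.array([p[0]+c*b[0]-s*b[1],p[1]+s*b[0]+c*b[1],b[2]])
def bed(t,px,l,h): return np.array([px,-.15+l*np.cos(t)-h*np.sin(t),.065+l*np.sin(t)+h*np.cos(t)])
E
python3 - <<'E'
from h import *
obs=[("top",(-.11,.18,.012),(258.75,240)),
("top",(-.11,.18,.012),(266.25,339.5)),("top",(-.11,-.18,.012),(430.5,323)),
("scene",(.11,.18,.012),(351.5,223.5)),("scene",(.11,-.18,.012),(279.3,352)),("scene",(-.11,-.18,.012),(187.4,312))]
obs[0]=("top",(.11,.18,.012),(258.75,240))
def pts(p):
    t,px,h=p[3:]
    return obs+[("top",bed(t,px,.302,.023),(289.5,215.75)),("scene",bed(t,px,.302,.023),(335.6,181.3)),
      ("top",bed(t,px-.116,.31,h),(287.5,280)),("scene",bed(t,px-.116,.31,h),(284.8,160.6))]
f=lambda p:np.concatenate([proj(n,W(p,b))-u for n,b,u in pts(p)])
r=least_squares(f,[.5,0,0,.5,.116,.0])
p=r.x;print(p.round(4));print(r.fun.reshape(-1,2).round(1))
for t in(p[3],.4,.3,.2,.1,0):print(t,W(p,bed(t,p[4],.302,.023)).round(4))
R=lambda a:a
o=get_obs();c,s=np.cos(o["ee_rot"][2]),np.sin(o["ee_rot"][2])
E
```

```text
[ 0.4801 -0.0582  0.1003  0.5204  0.0986  0.0086]
[[-1.8 -0.7]
 [-1.2 -0.2]
 [ 0.8 -0.6]
 [-0.7 -0.6]
 [-0.1  1.9]
 [-1.9  0.2]
 [-0.9 -0.5]
 [-1.4 -0.2]
 [-0.7 -1.1]
 [-0.5 -0. ]]
0.5204322314400034 [0.5681 0.0518 0.2351]
0.4 [0.5663 0.0703 0.2038]
0.3 [0.565  0.0827 0.1762]
0.2 [0.564  0.0924 0.1475]
0.1 [0.5634 0.0991 0.118 ]
0 [0.563  0.1029 0.088 ]
```

Fit is consistent: 2 px residuals, tilt about 0.52, paddle at (0.568, 0.052, 0.235). Next I rise and move above the paddle, fingers shut and the tool's y axis along the bed.

Request:
servo_tool --pt "0 0 -6 0" --pt "0 0 -12 -4" --pt "-5 -3 -14 -8" --pt "-11 -6.5 -15 -12" --pt "-17 -10 -15 -16" --pt "-23 -13.5 -15 -20" --pt "-29 -17 -15 -25.5" --pt "-35 -20.5 -15 -25.5" --claw 255

```text
time: 1.1
tool_pos: [0.4243, 0.2314, 0.3396]
ee_rot: [3.141, -0.0, -3.042]
wrist_force: [1.7, 0.5, -0.3]
width: 0.0174
finger_force: 0.0
```

```bash
cat >>h.py <<'E'
from scipy.spatial.transform import Rotation as Ro
def togo(tgt):
    o=get_obs();R=Ro.from_euler("xyz",o["ee_rot"]).as_matrix()
    print(o["time"],o["tool_pos"].round(4),o["ee_rot"].round(3),"F",o["wrist_force"].round(1),"w",round(o["width"],3))
    print("shift cm",(100*R.T@(np.array(tgt)-o["tool_pos"])).round(2),"turn deg",np.degrees((o["ee_rot"][2]-3.2419+np.pi)%(2*np.pi)-np.pi).round(1), "world->tool\n",R.T.round(3))
E
python3 -c "
from h import *
togo([.568,.052,.33])"
```

```text
1.1 [0.4243 0.2314 0.3396] [ 3.141 -0.    -3.042] F [ 1.7  0.5 -0.3] w 0.017
shift cm [-12.51 -19.28   0.95] turn deg -0.0 world->tool
 [[-0.995 -0.1    0.   ]
 [-0.1    0.995  0.   ]
 [-0.     0.    -1.   ]]
```

Request:
servo_tool --pt "-3 -4.5 0 0" --pt "-6 -9 0 0" --pt "-8.5 -14 0 0" --pt "-10 -16 0 0" --pt "-10 -16 0 0"

```text
time: 1.72
tool_pos: [0.5393, 0.0831, 0.3388]
ee_rot: [3.141, -0.002, -3.044]
wrist_force: [-0.0, 0.2, -0.3]
width: 0.0004
finger_force: 0.0
```

```bash
python3 - <<'E'
from h import *
import cv2
togo([.568,.052,.28])
P=[.5681,.0518,.2351]
print(proj("wrist",P),proj("top",P),proj("scene",P))
w=snapshot("wrist");t=snapshot("scene")
cv2.imwrite("pics/w1.png",w);cv2.imwrite("pics/s1.png",t)
E
```

```text
1.725 [0.5393 0.0831 0.3388] [ 3.141e+00 -2.000e-03 -3.044e+00] F [-0.   0.2 -0.3] w 0.0
shift cm [-2.57 -3.38  5.87] turn deg -0.2 world->tool
 [[-0.995 -0.097  0.002]
 [-0.097  0.995  0.001]
 [-0.002  0.    -1.   ]]
[280.22942997 269.36764524] [288.61290359 215.22690866] [334.16270399 181.09794623]
```

View pics/w1.png

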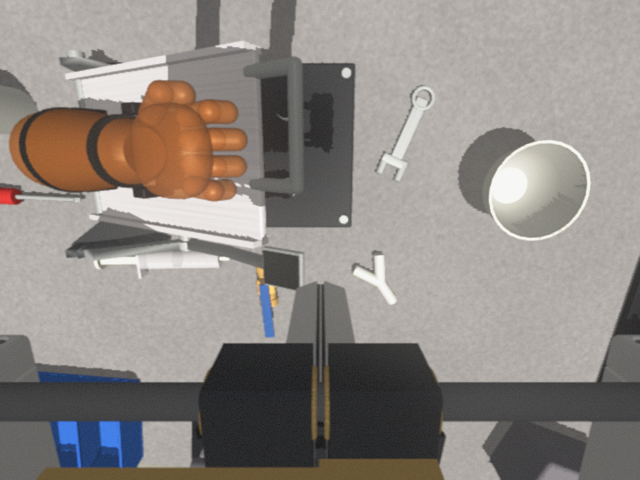

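The paddle centre is at (282,268) in the wrist view against (280,269) predicted, so the model holds. Moving to 2-3 cm above it.

Request:
servo_tool --pt "-1.3 -1.7 1 0" --pt "-2.6 -3.4 3 0" --pt "-2.6 -3.4 5 0" --pt "-2.6 -3.4 5.9 0" --pt "-2.6 -3.4 5.9 0" --pt "-2.6 -3.4 5.9 0"

```text
time: 2.58
tool_pos: [0.5683, 0.0526, 0.2817]
ee_rot: [-3.142, 0.001, -3.042]
wrist_force: [-0.9, -0.3, 0.3]
width: 0.0004
finger_force: 0.0
```

```bash
python3 - <<'E'
from h import *
togo([.568,.052,.28])
E
```

```text
2.575 [0.5683 0.0526 0.2817] [-3.142e+00  1.000e-03 -3.042e+00] F [-0.9 -0.3  0.3] w 0.0
shift cm [ 0.04 -0.06  0.17] turn deg -0.0 world->tool
 [[-0.995 -0.099 -0.001]
 [-0.099  0.995 -0.   ]
 [ 0.001  0.    -1.   ]]
```

Request:
servo_tool --pt "0 0 1 0" --pt "0 0 2 0" --pt "0 0 2.4 0" --pt "0 0.2 2.8 0" --pt "0 0.4 3.2 0" --pt "0 0.7 3.7 0" --pt "0 0.9 4.1 0" --pt "0 1.1 4.4 0"

```text
time: 3.58
tool_pos: [0.5669, 0.0637, 0.2367]
ee_rot: [3.142, -0.0, -3.042]
wrist_force: [0.4, -1.0, 0.6]
width: 0.0
finger_force: 0.0
```

```bash
python3 - <<'E'
from h import *
import cv2
togo([.568,.062,.237])
w=snapshot("wrist");t=snapshot("scene")
print(proj("scene",get_obs()["tool_pos"]))
t=cv2.resize(t[130:370,180:400],None,fx=2.5,fy=2.5,interpolation=cv2.INTER_CUBIC)
cv2.imwrite("pics/s2.png",t)
E
```

```text
3.575 [0.5669 0.0637 0.2367] [ 3.142 -0.    -3.042] F [ 0.4 -1.   0.6] w 0.0
shift cm [-0.09 -0.18 -0.03] turn deg -0.1 world->tool
 [[-0.995 -0.099  0.   ]
 [-0.099  0.995  0.   ]
 [-0.     0.    -1.   ]]
[336.68306033 176.34314016]
```

View pics/s2.png

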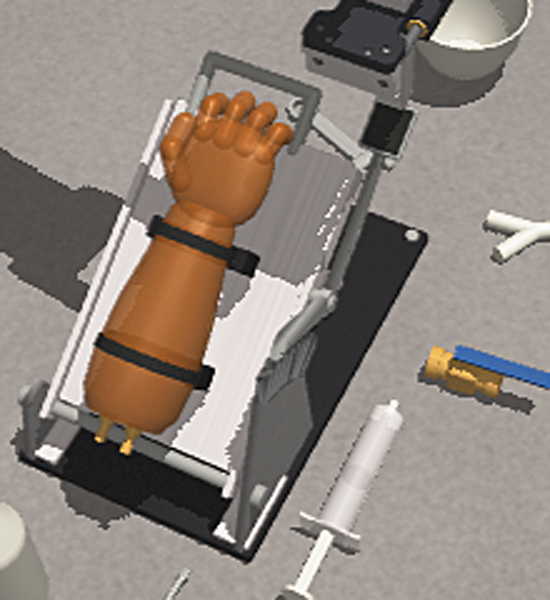

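The fingertip meets the paddle around crop (403,108), but it may be past the paddle's far edge, and the force is near zero. I'll look closer with scene and wrist side by side.

```bash
python3 - <<'E'
from h import *
import cv2
t=snapshot("scene");w=snapshot("wrist");p=get_obs()["tool_pos"]
for d in(0,-.014): print(proj("scene",p+[0,0,d]),proj("wrist",p+[0,0,d]))
a=cv2.resize(t[140:200,305:365],(400,400),interpolation=cv2.INTER_CUBIC)
b=cv2.resize(w[190:350,240:400],(400,400),interpolation=cv2.INTER_CUBIC)
cv2.imwrite("pics/c3.png",np.hstack([a,b]))
E
```

```text
[336.72479804 176.29603234] [319.34739123 286.3164968 ]
[336.55806917 181.06694511] [319.40370396 277.71208275]
```

View pics/c3.png

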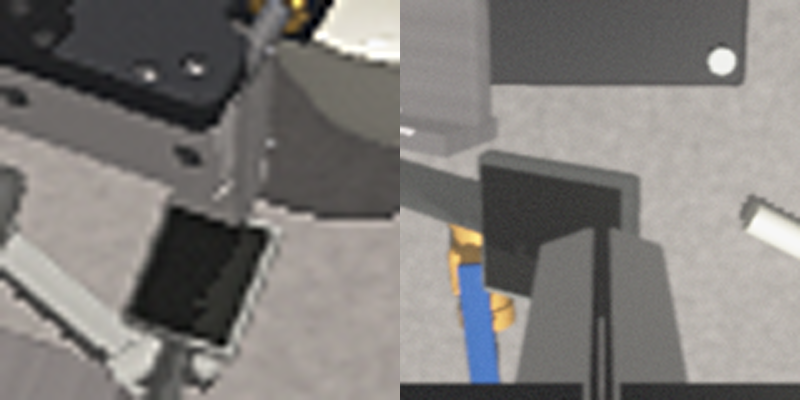

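The finger lies within the paddle's outline in the wrist view, about 10 mm towards its free edge. I'll compare the visible paddle corners with the pressed and unpressed predictions.

```bash
python3 - <<'E'
from h import *
p=[.4801,-.0582,.1003];px=.0986
o=get_obs();print(o["wrist_force"].round(2),o["joint_torque"].round(2))
def corner(t,q,a,b,top=0): # a across, b along
    l,h=.142+b,.023; return W(p,bed(t,px+a,.16+l*np.cos(q)+h*np.sin(q),h*np.cos(q)-l*np.sin(q)))
cs=[(-.018,.021),(.018,.021),(.018,-.021),(-.018,-.021)]
S=np.array([(165,205),(275,230),(235,352),(130,320)])*.15+[305,140]
Wo=np.array([(485,155),(638,180),(485,290)])
Wo=(Wo-[400,0])*.4+[240,190]
print("obs",S.round(1).tolist(),Wo.tolist())
for t,q in((.52,0),(.52,.07),(.52,.14),(.5,0)):
    print(t,q,[proj("scene",corner(t,q,*c)).round(1).tolist() for c in cs],[proj("wrist",corner(t,q,*cs[i])).round(1).tolist() for i in(3,0,2)])
f=lambda v:np.concatenate([(proj("scene",corner(v[0],v[1],*c))-s)for c,s in zip(cs,S)]+[proj("wrist",corner(v[0],v[1],*cs[i]))-s for i,s in zip((3,0,2),Wo)])
r=least_squares(f,[.5,.05]);print(r.x,r.fun.round(1))
print("surface",W(p,np.zeros(3)))
E
```

```text
[ 0.16 -0.12 -1.14] [ 6.000e-02 -3.570e+01 -3.017e+01 -2.000e-02  7.000e-02  0.000e+00]
obs [[329.8, 170.8], [346.2, 174.5], [340.2, 192.8], [324.5, 188.0]] [[274.0, 252.0], [335.2, 262.0], [274.0, 306.0]]
0.52 0 [[329.7, 168.2], [346.7, 174.0], [338.7, 194.2], [321.7, 188.2]] [[268.6, 249.9], [331.3, 260.8], [270.9, 305.9]]
0.52 0.07 [[331.1, 169.1], [347.9, 174.9], [339.7, 194.5], [322.9, 188.5]] [[279.0, 246.9], [342.8, 255.7], [280.7, 301.4]]
0.52 0.14 [[332.2, 170.4], [348.9, 176.2], [340.7, 195.1], [323.9, 189.1]] [[288.0, 243.8], [352.2, 250.8], [289.3, 296.9]]
0.5 0 [[330.4, 168.8], [347.3, 174.7], [339.3, 194.6], [322.4, 188.6]] [[274.9, 247.8], [337.5, 257.8], [276.8, 302.7]]
[0.54217274 0.06585261] [ 0.5 -2.5  0.9 -0.4 -1.2  1.2 -2.4 -0.  -2.4 -2.6  0.5 -2.8 -0.3 -0.9]
surface [ 0.4801 -0.0582  0.    ]
```

```bash
python3 - <<'E'
from h import *
import cv2
t=snapshot("scene").astype(int);a=cv2.imread("pics/scene0.png").astype(int)
print("now gray; cols 320..354")
for r in range(158,200):print(r," ".join("%3d"%t[r,c].mean() for c in range(322,354)))
print("before")
for r in range(164,198,2):print(r," ".join("%3d"%a[r,c].mean() for c in range(322,354)))
m=camera_model("wrist")["camera_from_world"];print("wristcam",(-m[:3,:3].T@m[:3,3]).round(3),m[2,:3])
E
```

```text
now gray; cols 320..354
158 107 108 108 109 111 113 117  98  97  58  26  24  27  24  20 111 134 134 110  98 101 102 101  85  78  79  80  82  82  81  79  77
159 109 107 109 108 109 110 109 113 115 118  98  97  74  67 103 141 133 131 105  97 104 104 100  94  81  83  83  82  82  81  81  77
160 107 108 109 108 109 108 109 108 110 111 113 115 115 114 109 129 129 131 104  97 104 103 100  96  84  80  82  85  82  81  79  79
161 108 109 108 108 107 107 108 109 111  98 113 116 113 111 106 128 126 131 103  97 104 102 101  96  84  83  81  83  81  81  80  80
162 107 108 108 109 107 108 109 110 110  57  42  59  93 109 107 115 122 132 105  97 105 103 102  83  81  82  84  82  81  83  82  82
163 105 107 107 108 108 107 108 109 113  88  52  45  42 105 109 106 122 133 106  97 104 100 101  85  81  83  80  82  79  78  82  81
164 102 101 103 105 107 106 109 109 110 115  90  68  43 104 109 108 122 133 106  97 106  99 100  84  82  84  83  83  82  84  82  81
165 155 156 126 101 102 104 106 107 109 110 109 112 113 110 107 108 125 116  97  97 105  98 138  92  81  81  83  82  82  81  82  81
166 167 169 166 153 
[... 6085 characters left out ...]
0  69  40  35  39  41  42  41  45  46  43  39  30 133 156 128 151 155 154 153 154 150 150 150 150 149 148
190 176 180 183 194 156 153  99  69 106 168 161  90  37  30  35  37  31  91 168 140 151 152 148 149 149 151 151 152 150 148 147 150
192 183 148 173 178 181 191 174  90  74  83  76  63  60  85 136 136 146 182 112 149 156 154 151 147 145 144 150 156 153 151 149 149
194 177 179 183 185 192 189  91  71  81  89  97  88 182 188 190 161 128 125 150 150 149 147 142 144 148 146 147 150 153 153 150 143
196 167 183 179 168 131  72  68  81  88  97  71  66  87 149 140 114 143 152 153 153 151 149 148 148 146 145 145 144 147 148 151 148
wristcam [0.489 0.056 0.432] [-0.26809141 -0.02665805  0.96302458]
```

The paddle has not moved and the views disagree about where the tip is. I'll retrace the descent and check at each step whether the force shows contact.

Request:
servo_tool --pt "0 -0.2 -0.4 0" --pt "0 -0.4 -0.8 0" --pt "0 -0.7 -1.3 0" --pt "0 -0.9 -1.7 0" --pt "0 -0.9 -1.7 0"

```text
time: 4.45
tool_pos: [0.5682, 0.0543, 0.2546]
ee_rot: [-3.142, 0.001, -3.043]
wrist_force: [-0.6, 0.0, 0.1]
width: 0.0007
finger_force: 0.0
```

```bash
python3 - <<'E'
from h import *
import cv2
o=get_obs();print(o["tool_pos"].round(4),o["wrist_force"].round(2))
t=snapshot("scene");w=snapshot("wrist");p=o["tool_pos"]
for d in(0,-.014): print(proj("scene",p+[0,0,d]),proj("wrist",p+[0,0,d]))
print((snapshot("top")[205:230,275:305].mean(2)).shape)
a=cv2.resize(t[120:210,285:375],(400,400),interpolation=cv2.INTER_NEAREST)
b=cv2.resize(w[190:350,240:400],(400,400),interpolation=cv2.INTER_NEAREST)
cv2.imwrite("pics/c4.png",np.clip(np.hstack([a,b]).astype(float)*1.3,0,255))
E
```

```text
[0.5682 0.0543 0.2546] [-0.56  0.04  0.11]
[335.06040485 173.47638434] [318.93417848 287.20370122]
[334.90786505 178.35891041] [319.01256779 278.52452165]
(25, 30)[ WARN:0@3.131] global loadsave.cpp:1063 imwrite_ Unsupported depth image for selected encoder is fallbacked to CV_8U.
```

View pics/c4.png

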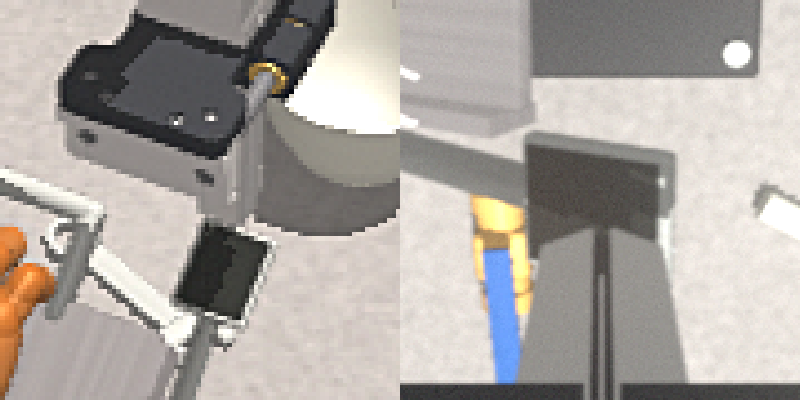

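The visible finger end sits about 8 px above where the stated tip should be in both poses. So the finger is most likely still above the paddle, and it is centred over it in the wrist view. I'll descend in small steps and feel for contact.

Request:
servo_tool --pt "0 0 0.5 0" --pt "0 0 1 0" --pt "0 0 1 0"

```text
time: 4.97
tool_pos: [0.5674, 0.0546, 0.2429]
ee_rot: [3.141, -0.002, -3.042]
wrist_force: [0.0, 0.6, 0.0]
width: 0.0005
finger_force: 0.0
```

Request:
servo_tool --pt "0 0.1 0.3 0" --pt "0 0.2 0.6 0" --pt "0 0.2 0.6 0"

```text
time: 5.35
tool_pos: [0.5675, 0.0567, 0.2376]
ee_rot: [3.141, -0.0, -3.042]
wrist_force: [-0.2, -0.1, 0.4]
width: 0.0005
finger_force: 0.0
```

Request:
servo_tool --pt "0 0.1 0.3 0" --pt "0 0.2 0.6 0" --pt "0 0.2 0.6 0"

```text
time: 5.72
tool_pos: [0.5673, 0.0586, 0.2315]
ee_rot: [3.141, -0.001, -3.042]
wrist_force: [-0.3, 1.2, 0.1]
width: 0.0005
finger_force: 0.0
```

```bash
python3 - <<'E'
from h import *
p=[.4801,-.0582,.1003];px=.0986
now=get_obs()["tool_pos"]
def fit(tp,O):
    def P(c,v): # virtual: shift world by now-tp
        l=.302+c[1];return W(p,bed(v[3],px+c[0],l,.023))+v[:3]+now-tp
    cs=[(-.018,-.021),(-.018,.021),(.018,-.021)]
    for t in(.45,.52,.6):
        r=least_squares(lambda v:np.concatenate([proj("wrist",P(c,np.r_[v,t]))-u for c,u in zip(cs,O)]),[0,0,0])
        print(t,r.x.round(4),W(p,bed(t,px,.302,.023))+r.x,r.fun.round(1))
fit(np.array([.5682,.0543,.2546]),[(290.8,242.8),(350.4,250.8),(291.2,294.8)])
fit(np.array([.5669,.0637,.2367]),[(274,252),(335.2,262),(274,306)])
# scene-only stats: visible finger end, both poses
for tp in([.5682,.0543,.2546],[.5669,.0637,.2367]):print([proj("scene",np.array(tp)+[0,0,d]).round(1).tolist() for d in(.083,.03,.01,-.014)])
import cv2
t=snapshot("scene");w=snapshot("wrist")
a=cv2.resize(t[120:210,285:375],(400,400),interpolation=cv2.INTER_NEAREST)
b=cv2.resize(w[190:350,240:400],(400,400),interpolation=cv2.INTER_NEAREST)
cv2.imwrite("pics/c5.png",np.hstack([a,b]))
g=t[160:200,322:352].mean(2).astype(int)
for r in range(5,22):print(160+r,*g[r])
E
```

```text
0.45 [ 0.0028 -0.0086  0.0124] [0.56976853 0.05439295 0.22947005] [-0.5  0.2  0.3  0.1  0.2 -0.4]
0.52 [-0.0002  0.0022  0.0007] [0.56790066 0.05405655 0.23572411] [-0.4 -0.6 -0.   0.6  0.4 -0.1]
0.6 [-0.004   0.0161 -0.011 ] [0.56554964 0.05364764 0.24350419] [-0.1 -1.7 -0.5  1.2  0.7  0.4]
0.45 [ 0.0051 -0.0087  0.0071] [0.57210918 0.05436249 0.22415493] [-1.   0.5  0.1 -0.4  0.9 -0. ]
0.52 [ 0.0018  0.0025 -0.0044] [0.56993855 0.05429463 0.23064456] [-0.8 -0.5 -0.3  0.2  1.2  0.3]
0.6 [-0.0023  0.0167 -0.0159] [0.56724732 0.05422017 0.23860663] [-0.5 -1.8 -0.9  0.9  1.5  0.8]
[[336.0, 142.3], [335.4, 162.7], [335.2, 170.0], [334.9, 178.4]]
[[337.8, 145.9], [337.1, 165.8], [336.8, 172.9], [336.5, 181.1]]
165 109 107 109 108 108 108 109 112 115 117 115 112 110 112 126 127 126 95 97 106 102 102 82 80 83 82 82 83 83 82
166 109 109 108 108 108 108 110 97 52 58 94 112 110 112 115 126 127 95 97 107 100 94 81 81 83 81 81 82 81 81
167 108 108 107 108 109 109 111 113 60 46 44 74 107 114 109 126 127 100 98 104 98 123 90 81 82 82 82 79 80 83
168 103 106 108 107 107 110 109 111 102 72 47 56 10
[... 822 characters left out ...]
16 112 109 104 84 76 48 37 28 94 157 141 156 158 157 162
176 154 155 154 159 168 117 55 25 28 29 24 21 17 42 89 117 119 110 92 48 44 40 28 131 142 158 159 160 161 160
177 158 157 159 161 169 104 37 25 30 32 29 30 27 26 21 45 48 63 80 52 45 39 63 179 120 161 165 163 163 163
178 159 162 164 168 156 84 30 29 30 33 31 30 30 31 29 28 22 23 42 45 43 32 144 158 135 160 162 159 165 163
179 159 160 163 174 124 58 29 28 29 30 33 32 32 31 28 30 32 29 43 45 38 66 179 134 159 161 159 160 164 167
180 159 159 160 151 94 36 27 31 34 33 31 30 29 33 30 31 31 27 47 45 36 98 168 149 160 166 165 163 158 158
181 161 164 171 118 55 25 25 30 32 29 30 28 34 31 30 31 26 50 48 42 30 135 144 164 165 168 165 162 158 157
```

The grey block in front of the paddle is the gripper body's near end, and it hides the finger. That is consistent with the tip still being above the paddle. I'll continue feeling down.

Request:
servo_tool --pt "0 0 0.3 0" --pt "0 0 0.5 0" --pt "0 0 0.5 0"

```text
time: 6.2
tool_pos: [0.5673, 0.0586, 0.2266]
ee_rot: [3.141, -0.001, -3.042]
wrist_force: [0.5, -0.1, 0.0]
width: 0.0005
finger_force: 0.0
```

Request:
servo_tool --pt "0 0 0.3 0" --pt "0 0 0.5 0" --pt "0 0 0.5 0"

```text
time: 6.58
tool_pos: [0.5678, 0.0588, 0.2227]
ee_rot: [3.141, 0.002, -3.042]
wrist_force: [0.0, 0.8, 3.3]
width: 0.0002
finger_force: 1.4
```

```bash
python3 - <<'E'
from h import *
import cv2
o=get_obs();print(o["tool_pos"].round(4),o["wrist_force"].round(2))
t=snapshot("scene");w=snapshot("wrist")
a=cv2.resize(t[120:210,285:375],(400,400),interpolation=cv2.INTER_NEAREST)
b=cv2.resize(w[190:350,240:400],(400,400),interpolation=cv2.INTER_NEAREST)
cv2.imwrite("pics/c6.png",np.clip(1.3*np.hstack([a,b]).astype(float),0,255).astype(np.uint8))
E
```

```text
[0.5678 0.0588 0.2227] [0.05 0.83 3.3 ]
```

View pics/c6.png

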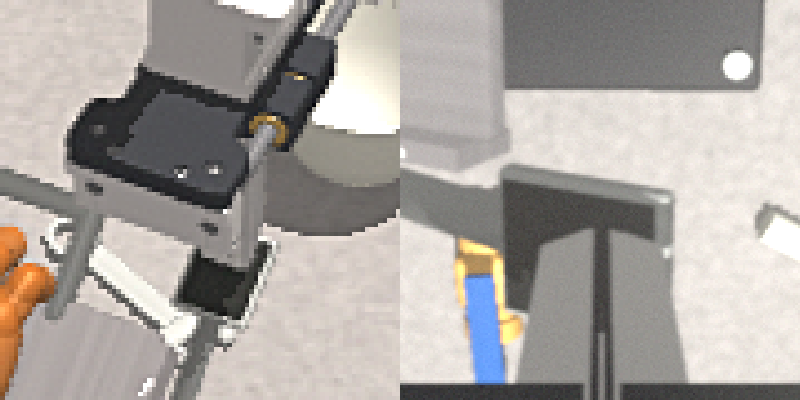

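Contact: Fz is 3.3 N at TCP z 0.223 and the pads report force, with the finger on the paddle at about (235,265) in the scene crop. I'll continue pressing along the paddle's arc.

Request:
servo_tool --pt "0 0.2 0.3 0" --pt "0 0.4 0.6 0" --pt "0 0.5 0.8 0" --pt "0 0.5 0.8 0"

```text
time: 7.18
tool_pos: [0.5671, 0.0638, 0.214]
ee_rot: [3.141, 0.0, -3.042]
wrist_force: [0.9, 1.3, 4.2]
width: 0.0005
finger_force: 2.0
```

Request:
servo_tool --pt "0 0.2 0.3 0" --pt "0 0.4 0.6 0" --pt "0 0.5 0.8 0" --pt "0 0.5 0.8 0"

```text
time: 7.68
tool_pos: [0.5668, 0.0681, 0.207]
ee_rot: [-3.141, 0.002, -3.043]
wrist_force: [0.9, 1.2, 7.4]
width: 0.0009
finger_force: 3.1
```

```bash
python3 - <<'E'
from h import *
import cv2
o=get_obs();print(o["tool_pos"].round(4),o["wrist_force"].round(2),o["wrist_torque"].round(3))
t=snapshot("scene");w=snapshot("wrist")
cv2.imwrite("pics/s7.png",t);cv2.imwrite("pics/w7.png",w)
g=t[176:204,320:352].mean(2).astype(int)
for r in range(28):print(176+r,*g[r])
E
```

```text
[0.5668 0.0681 0.207 ] [0.89 1.17 7.35] [0.079 0.002 0.051]
176 160 162 156 157 158 164 168 154 124 104 106 110 111 105 109 109 108 108 112 138 139 103 100 107 91 40 64 146 180 167 163 160
177 159 162 159 156 160 160 156 161 169 178 133 93 108 105 108 108 109 107 111 109 79 93 103 111 67 40 31 59 171 132 158 163
178 154 156 160 161 164 161 160 162 170 155 78 36 109 111 109 109 109 109 115 115 109 100 103 110 67 41 28 151 161 134 160 165
179 159 160 159 160 160 161 162 163 172 123 43 13 91 116 116 113 110 112 111 109 109 100 105 108 59 36 65 195 132 156 164 167
180 165 161 158 158 155 156 162 171 157 96 35 22 24 40 92 95 115 114 112 110 110 104 86 63 44 31 153 167 139 160 159 157
181 163 159 161 161 161 163 163 170 121 57 25 28 28 27 23 19 40 91 119 120 118 111 83 48 42 20 190 138 162 165 158 156
182 162 159 163 164 163 161 165 137 90 36 27 29 33 29 28 28 24 23 21 42 67 70 47 41 35 104 172 146 159 160 156 152
183 160 159 159 162 161 160 172 120 55 29 28 32 32 30 31 30 29 30 26 25 25 20 42 43 24 196 152 157 158 155 155 156
184 154 154 157 157 154 158 175 100 34 25 29 34 35 30 30 32 33 
[... 1672 characters left out ...]
93 62 154 161 159 158 157 157 158 159 156 157 157 158 159 154 149 152
199 132 133 128 105 95 137 193 177 104 68 74 75 75 94 138 157 160 159 158 159 162 165 166 161 158 155 158 159 159 163 162 158
200 131 134 115 104 100 140 189 210 100 68 75 79 71 106 154 157 159 158 158 160 161 158 158 159 157 156 157 158 156 157 157 153
201 130 124 105 103 102 130 187 175 89 68 77 76 93 142 158 157 160 161 156 153 154 156 155 157 156 158 159 157 158 161 155 153
202 129 200 156 111 94 81 138 103 73 72 77 73 89 161 160 156 161 158 156 152 152 154 158 158 157 155 159 159 162 159 159 158
203 129 167 146 106 150 86 75 67 69 73 75 95 108 156 163 160 158 159 157 156 157 160 158 158 155 154 157 155 157 158 157 157
```

The paddle edge moved about 3 px and force rose to 7.4 N: paddle fully down and the bed starting to move. Now I'll follow the bed's arc down.

Request:
servo_tool --pt "0 0.25 0.45 0" --pt "0 0.45 0.9 0" --pt "0 0.65 1.3 0" --pt "0 0.85 1.7 0" --pt "0 1.05 2.15 0" --pt "0 1.25 2.6 0" --pt "0 1.45 3.0 0" --pt "0 1.65 3.4 0"

```text
time: 8.78
tool_pos: [0.5652, 0.085, 0.1733]
ee_rot: [-3.142, 0.002, -3.042]
wrist_force: [-0.8, 0.5, 8.1]
width: 0.0006
finger_force: 3.7
```

Request:
servo_tool --pt "0 0.15 0.37 0" --pt "0 0.3 0.75 0" --pt "0 0.45 1.1 0" --pt "0 0.6 1.5 0" --pt "0 0.7 1.8 0" --pt "0 0.85 2.2 0" --pt "0 0.95 2.55 0" --pt "0 1.05 2.9 0"

```text
time: 9.78
tool_pos: [0.5641, 0.0959, 0.1441]
ee_rot: [3.141, 0.002, -3.042]
wrist_force: [-0.3, 3.1, 7.9]
width: 0.0006
finger_force: 3.5
```

```bash
python3 - <<'E'
from h import *
import cv2
o=get_obs();print(o["tool_pos"].round(4),o["wrist_force"].round(2),o["wrist_torque"].round(3))
t=snapshot("scene");w=snapshot("wrist");T=snapshot("top")
cv2.imwrite("pics/mid.png",np.hstack([cv2.resize(t[130:370,180:400],(412,450)),cv2.resize(w[100:370,170:400],(383,450))]))
E
```

```text
[0.5641 0.0959 0.1441] [-0.3   3.15  7.9 ] [0.476 0.051 0.013]
```

View pics/mid.png

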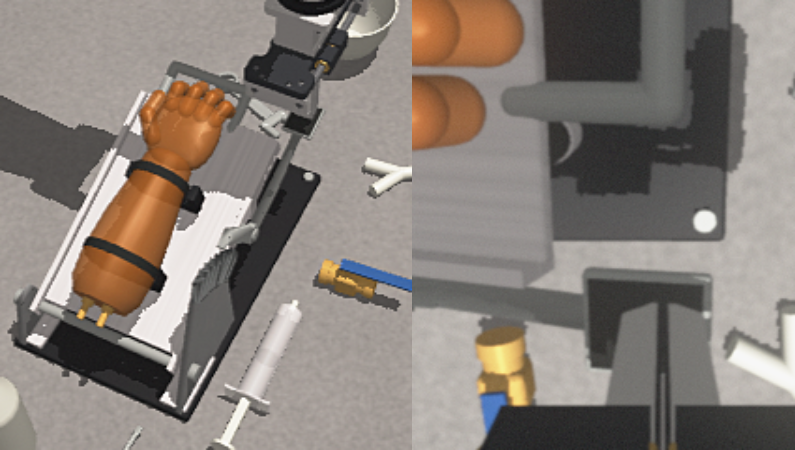

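The bed is descending under a steady 8 N with the finger on the paddle. Wrist crop: finger at column 660, paddle 585-712. TCP height and y now agree with the absolute model at tilt about 0.2, so 6 cm remain.

Request:
servo_tool --pt "0 0.15 0.4 0" --pt "0 0.25 0.8 0" --pt "0 0.35 1.2 0" --pt "0 0.4 1.6 0" --pt "0 0.5 2.0 0" --pt "0 0.55 2.4 0" --pt "0 0.6 2.8 0" --pt "0 0.6 3.1 0"

```text
time: 10.92
tool_pos: [0.5634, 0.1035, 0.113]
ee_rot: [3.138, 0.002, -3.041]
wrist_force: [-1.3, 6.2, 7.4]
width: 0.0007
finger_force: 3.6
```

Request:
servo_tool --pt "0 0 0.3 0" --pt "0 0.05 0.6 0" --pt "0 0.1 0.9 0" --pt "0 0.1 1.2 0" --pt "0 0.15 1.5 0" --pt "0 0.15 1.8 0" --pt "0 0.2 2.1 0" --pt "0 0.2 2.3 0"

```text
time: 11.92
tool_pos: [0.5632, 0.1057, 0.0898]
ee_rot: [3.137, 0.001, -3.041]
wrist_force: [-1.0, 5.7, 7.7]
width: 0.0003
finger_force: 3.5
```

Request:
servo_tool --pt "0 0.1 0.15 0" --pt "0 0.15 0.3 0" --pt "0 0.2 0.45 0" --pt "0 0.2 0.6 0" --pt "0 0.2 0.6 0"

```text
time: 12.55
tool_pos: [0.5631, 0.1065, 0.0835]
ee_rot: [3.139, 0.001, -3.042]
wrist_force: [0.6, 3.5, 5.3]
width: 0.0004
finger_force: 2.8
```

Request:
servo_tool --pt "0 0.1 0.1 0" --pt "0 0.1 0.2 0" --pt "0 0.1 0.3 0" --pt "0 0.1 0.4 0" --pt "0 0.1 0.4 0"

```text
time: 13.18
tool_pos: [0.563, 0.1069, 0.0795]
ee_rot: [3.14, 0.001, -3.042]
wrist_force: [0.0, 2.3, 6.0]
width: 0.0005
finger_force: 2.8
```

Request:
servo_tool --pt "0 0 0.1 0" --pt "0 0 0.2 0" --pt "0 0 0.3 0" --pt "0 0 0.3 0"

```text
time: 13.68
tool_pos: [0.563, 0.1072, 0.0765]
ee_rot: [3.14, 0.001, -3.042]
wrist_force: [1.1, 3.2, 6.1]
width: 0.0004
finger_force: 2.8
```

Request:
servo_tool --pt "0 0 0.1 0" --pt "0 0 0.2 0" --pt "0 0 0.3 0" --pt "0 0 0.3 0"

```text
time: 14.18
tool_pos: [0.563, 0.1074, 0.0735]
ee_rot: [3.14, 0.001, -3.042]
wrist_force: [0.3, 4.2, 6.6]
width: 0.0003
finger_force: 2.8
```

Request:
servo_tool --pt "0 0 0.1 0" --pt "0 0 0.2 0" --pt "0 0 0.3 0" --pt "0 0 0.3 0"

```text
time: 14.68
tool_pos: [0.563, 0.1076, 0.0705]
ee_rot: [3.139, 0.001, -3.042]
wrist_force: [-0.2, 3.7, 5.0]
width: 0.0001
finger_force: 2.8
```

Request:
servo_tool --pt "0 0 0.1 0" --pt "0 0 0.2 0" --pt "0 0 0.3 0" --pt "0 0 0.3 0"

```text
time: 15.18
tool_pos: [0.5629, 0.1077, 0.0675]
ee_rot: [3.139, 0.001, -3.042]
wrist_force: [-1.1, 3.7, 6.3]
width: 0.0004
finger_force: 2.9
```

```bash
python3 - <<'E'
from h import *
import cv2
o=get_obs();print(o["tool_pos"].round(4),o["wrist_force"].round(2),o["wrist_torque"].round(3))
cv2.imwrite("pics/e_w.png",snapshot("wrist"));s=snapshot("scene");cv2.imwrite("pics/e_s.png",s)
E
```

```text
[0.5629 0.1077 0.0675] [-1.07  3.66  6.25] [ 0.789 -0.051  0.011]
```

Request:
servo_tool --pt "0 0 0.1 0" --pt "0 0 0.2 0" --pt "0 0 0.3 0" --pt "0 0 0.4 0" --pt "0 0 0.5 0" --pt "0 0 0.5 0"

```text
time: 16.02
tool_pos: [0.563, 0.108, 0.0625]
ee_rot: [3.139, 0.001, -3.042]
wrist_force: [-0.4, 3.9, 5.8]
width: 0.0003
finger_force: 3.0
```

Request:
servo_tool --pt "0 0 0.1 0" --pt "0 0 0.2 0" --pt "0 0 0.3 0" --pt "0 0 0.4 0" --pt "0 0 0.4 0"

```text
time: 16.65
tool_pos: [0.563, 0.1081, 0.0585]
ee_rot: [3.138, 0.001, -3.042]
wrist_force: [-0.3, 4.8, 6.1]
width: 0.0002
finger_force: 3.0
```

Request:
servo_tool --pt "0 0 0.1 0" --pt "0 0 0.2 0" --pt "0 0 0.3 0" --pt "0 0 0.3 0"

```text
time: 17.15
tool_pos: [0.5629, 0.1082, 0.0555]
ee_rot: [3.138, 0.001, -3.042]
wrist_force: [0.2, 6.3, 5.9]
width: 0.0007
finger_force: 3.0
```

Request:
servo_tool --pt "0 0 0.1 0" --pt "0 0 0.2 0" --pt "0 0 0.3 0" --pt "0 0 0.3 0"

```text
time: 17.65
tool_pos: [0.5629, 0.1082, 0.0524]
ee_rot: [3.138, 0.001, -3.042]
wrist_force: [1.1, 4.3, 5.0]
width: 0.0002
finger_force: 3.0
```

Request:
servo_tool --pt "0 0 0.1 0" --pt "0 0 0.2 0" --pt "0 0 0.3 0" --pt "0 0 0.3 0"

```text
time: 18.15
tool_pos: [0.563, 0.1082, 0.0509]
ee_rot: [3.138, 0.002, -3.042]
wrist_force: [-2.8, 4.7, 9.7]
width: 0.0004
finger_force: 5.4
```

```bash
python3 - <<'E'
from h import *
import cv2
o=get_obs();print(o["tool_pos"].round(4),o["wrist_force"].round(2),o["wrist_torque"].round(3))
cv2.imwrite("pics/f_w.png",snapshot("wrist"));cv2.imwrite("pics/f_s.png",snapshot("scene"))
E
```

```text
[0.563  0.1082 0.0509] [-2.82  4.71  9.66] [ 0.983  0.347 -0.02 ]
```

Request:
servo_tool --pt "0 0 0.1 0" --pt "0 0 0.2 0" --pt "0 0 0.2 0" --pt "0 0 0.2 0"

```text
time: 18.75
tool_pos: [0.5632, 0.1082, 0.0504]
ee_rot: [3.138, 0.003, -3.042]
wrist_force: [-3.7, 4.0, 14.9]
width: 0.0005
finger_force: 8.1
```

Firm stop: 15 N with z held at 0.0504. The total drop of 157 mm matches the model's 153 mm for flat. Letting go straight up.

Request:
servo_tool --pt "0 0 -0.4 0" --pt "0 0 -0.8 0" --pt "0 0 -1.2 0" --pt "0 0 -1.7 0" --pt "0 0 -2.2 0" --pt "0 0 -2.7 0" --pt "0 0 -3.2 0" --pt "0 0 -3.7 0"

```text
time: 19.75
tool_pos: [0.562, 0.1058, 0.0835]
ee_rot: [-3.141, -0.002, -3.043]
wrist_force: [0.5, 0.3, -0.8]
width: 0.0003
finger_force: 0.0
```

Request:
servo_tool --pt "0 0 -2 0" --pt "0 0 -5 0" --pt "0 0 -9 0" --pt "0 3 -14 0" --pt "0 8 -16 0" --pt "0 14 -16 0" --pt "0 19 -16 0" --pt "0 19 -16 0"

```text
time: 20.75
tool_pos: [0.5426, 0.2983, 0.243]
ee_rot: [-3.141, -0.002, -3.037]
wrist_force: [-0.4, -1.7, -0.5]
width: 0.0006
finger_force: 0.0
```

```bash
python3 - <<'E'
from h import *
import cv2
o=get_obs();print(o["time"],o["tool_pos"].round(4),o["wrist_force"].round(2))
p=[.4801,-.0582,.1003];px=.0986
cs=[(-.018,.021),(.018,.021),(.018,-.021),(-.018,-.021)]
def corner(t,q,a,b):
    l,h=.142+b,.023; return W(p,bed(t,px+a,.16+l*np.cos(q)+h*np.sin(q),h*np.cos(q)-l*np.sin(q)))
for n in("scene","top"):
    im=snapshot(n);cv2.imwrite(f"pics/g_{n}.png",im);g=im.max(2)
    for t,q in((0,0),(0,.07),(0,.14),(.1,0)):
        c=np.array([proj(n,corner(t,q,*c)) for c in cs]);print(n,t,q,c.mean(0).round(1))
    c=np.mean([proj(n,corner(0,0,*c)) for c in cs],0).astype(int)
    m=(g<65).astype(np.uint8);k,l,s,ce=cv2.connectedComponentsWithStats(m)
    print("dark blobs",[(s[i].tolist(),ce[i].round(1).tolist()) for i in range(1,k) if s[i,4]>30 and np.hypot(*(ce[i]-c))<30])
    b=g[c[1]-12:c[1]+13,c[0]-14:c[0]+15]
    for i,r in enumerate(b):print(c[1]-12+i,*r)
    print("x0",c[0]-14)
E
```

```text
20.75 [0.5426 0.2983 0.243 ] [-0.39 -1.72 -0.54]
scene 0 0 [342.5 209.5]
scene 0 0.07 [342.6 212. ]
scene 0 0.14 [342.5 214.6]
scene 0.1 0 [342.2 202.1]
dark blobs [([334, 202, 19, 16, 175], [343.0, 209.4]), ([311, 210, 26, 18, 166], [324.3, 216.9])]
197 77 73 70 174 102 74 72 90 60 151 159 157 157 158 155 157 157 156 157 153 150 149 149 155 158 160 168 163 159
198 81 77 177 100 72 73 69 59 155 161 157 156 156 157 157 159 156 156 157 157 157 153 150 152 157 164 162 161 161
199 79 81 78 75 74 64 158 161 161 158 156 159 163 166 166 162 158 155 158 160 159 161 161 157 158 158 157 160 160
200 83 79 79 77 68 159 160 155 158 157 158 162 166 164 163 162 157 157 157 158 157 156 157 153 152 155 158 161 156
201 100 77 76 74 66 158 161 157 159 161 159 148 129 133 158 170 164 162 161 156 159 158 156 153 153 155 157 158 156
202 88 76 80 78 69 160 162 157 159 161 145 158 73 34 32 61 129 152 166 165 164 161 158 158 153 147 147 155 161
203 76 80 80 79 68 165 171 165 161 166 176 75 37 42 43 39 38 77 143 138 168 168 161 160 158 151 152 159 161
204 81 81 81 78 73 67 54 150 164 160 84 41 45 48 47 48 45 
[... 3971 characters left out ...]
35 44 47 46 46 48 49 49 48 50 49 49 47 48 50 44 40 174 155 68 67 65
242 153 155 154 159 116 176 145 36 43 44 41 43 43 44 41 44 46 51 56 54 60 58 98 137 198 156 57 49 38
243 151 154 158 161 134 164 128 80 95 92 111 119 142 119 74 105 118 114 104 93 93 84 134 185 193 118 33 39 37
244 156 155 156 160 135 123 118 139 149 132 163 177 196 162 100 142 156 141 127 111 92 75 57 45 42 39 36 38 42
245 157 157 152 154 144 100 113 127 164 182 182 188 128 44 37 40 33 35 35 33 33 35 38 38 36 40 38 40 43
246 155 155 156 156 162 105 54 64 178 226 229 226 146 33 32 37 33 37 35 35 37 38 39 41 40 44 42 40 40
247 150 153 157 160 161 106 60 71 54 62 102 82 47 42 37 37 35 41 39 40 37 42 40 40 41 40 41 40 41
x0 253
```

The paddle centroid matches the flat, released prediction within 1 px in both views: scene (343.0,209.4) against (342.5,209.5), top (267.8,235.7) against (267.2,235.5). The arm is clear, so I'll hand in.

```bash
python3 -c "
from bench import *
print(close_job())"
```

```text
the job is handed in; nothing more can be done
None
```

The bed lies flat on its stops with the paddle sprung back, which puts the pawl in the bottom notch, and the arm is clear; I handed the job in at about 21 s, but no verdict came back and I didn't re-check the loose items afterwards.

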